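# Hold the centrifuge lid open for its new strut

## Robot

A 7-joint arm with a two-finger parallel gripper is mounted at the origin on a cart in front of the work surface, level with it; the furniture and walls round the work are solid. World frame = base frame: x ahead of the robot, y to its left, z up, the work surface at z = 0. Lengths are in m, angles in rad, forces in N, time in s.
With the tool pointing down it reaches from about 0.4 to 0.875 m from the base axis. Payload 6.5 kg.
Tool frame: the origin (TCP) lies on the centre line of the jaws, within the pads' length; the fingertips stand 22 mm ahead of it and the grasp point (between the pads) lies 3 mm ahead of it; z points along the fingers, y is the line along which they close (so a half turn about z gives the same grasp; the last joint's range is limited). The gripper opens to 85 mm and grips with 20 to 120 N. Pads are 22 mm wide; open, the fingers measure 114 mm over their backs; the gripper's body (76 mm by 85 mm) begins 54 mm behind the grasp point. The pads swing forward as they close: fully open they stand 13 mm farther back than shut.
Start: joints at [-1.337, 0.536, -0.004, 1.538, 0.003, 1.067, -0.071], TCP at [0.192, 0.621, 0.253] pointing down, gripper open.
Joint ranges: [-2.7, 2.7], [-0.37, 2.16], [-1.27, 1.26], [0.24, 2.4], [-1.31, 4.45], [0.19, 1.91], [-2.76, 2.76]. Speed limits (rad/s): [2.39, 2.39, 3.14, 3.14, 3.14, 3.14, 3.14].

## Interface

Orientations are given as [roll, pitch, yaw] about the fixed x, y, z axes, in that order (R = Rz(yaw) Ry(pitch) Rx(roll)).
In Python, from plant import arm gives the robot as it stands.
- The arm moves only by the tool drive_tool, never from a script. Its argument "deltas" is a list of rows, each a list of 3 entries, a list of its own where there are three numbers: the shift along the tool's x, y, z as a fraction of full scale, then the turn about the tool's z as a fraction of full scale, then the opening, from 0 (shut) to 1 (fully open). In form: [[[dx, dy, dz], roll, hand], ...]. A call has 1 to 10 rows; each row shifts and turns the commanded pose from where the row before left it, along the tool's axes as they then stand; what a row does not reach is not made up. Full scale, the value 1, is 0.04 m for a shift and 90 degrees for a turn. A row lasts 1/12 s, in which the tool goes at most 41.7 mm and 7.16 degrees, less where a joint would pass 70% of its speed; a pose out of reach is approached as far as the arm can. A call with a number of a shift or a turn outside -1 to 1 is refused whole. A call with a gripper value outside its range is refused whole. The fingers move at their own pace and stop on an object; the grip force is fixed at half the most. Time passes only in rows, so rows that do not move let the fingers close. It gives the time, the measured TCP pose, the force, the opening and the grip force at its end, in the units of the state.
- arm.observe(): the state, without advancing time (a new reading comes with each control period).
- arm.snapshot(name): name is "scene" or "top"; returns a dict with "image" (400x640x3 uint8, red, green, blue), "vfov" (degrees; the focal length in pixels is half the picture's height over the tangent of half this angle, whatever the lens; pixels are square), "cx", "cy" (the principal point, pixels), "k1" (the pictures are not rectified: a ray, as slopes to the right and down, at radius r is drawn at 1 + k1 r^2 times it, then the intrinsics apply), "R" (3x3) and "t" (3): a world point X has camera coordinates R X + t. Camera axes: x right, y down, z forward; pixel columns grow to the right and rows downward; lengths in m; the calibration is good to about 2 mm. A picture is of the moment at which its call begins. There is no depth.
- arm.finish_job(): hands the job in; it is judged then, once.
The state is a dict: "t": time; "q": joint angles; "qd": joint speeds; "effort": joint torques, N m; "ee_pos": TCP position; "tool_rot": TCP orientation; "contact_force": force on the tool from outside, world axes, zero at the start; "torque": the same for the moment, N m; "gripper_width": finger opening in m; "finger_force": force on a finger pad.
Only numpy, scipy, OpenCV 4.12 (cv2) and the standard library are available. Lean on these libraries where they do the work, as an engineer would, in place of code of your own. Each camera call takes 0.05 s, during which the arm holds its last target. There are 200 camera calls.

## Task

The gas strut is off the small bench centrifuge, so its lid falls shut by itself. Press the blue key so that the lid springs ajar, raise the lid to 60 degrees from closed, where the new strut will reach its ball studs, and finish while still holding it steady there so that I can clip the strut on. Do not let the lid slam, and leave the strut, the vial rack and the green petri dish where they are.

Things in the scene. Friction and masses are not known exactly. Their poses are not given: they have to be found in the camera images.
- centrifuge: white bench centrifuge with a grey lid, 242 x 180 x 130 mm, fixed to the desk right of the microscope. Origin on the desk under it; x to its back (hinge side), y to its left seen from the robot, z up. Its front ends at x -137 mm with a sloping panel 65 to 90 mm high; from x -89 mm on the housing is 105 mm high and the closed lid covers it at z 111 to 129 mm.
- lid_hinge (a point): middle of the lid's hinge axis, at (85, 0, 108) mm in the centrifuge's frame; the axis runs along the centrifuge's y
- lid (a joint): lid angle in rad: 0 shut, 1.047 is 60 degrees, stop at 1.45. Latched at the start (the catch gives up to 0.02). Once the key is pressed, a spring plunger lifts the lid and leaves it resting ajar at about 0.14. Above that it is free and always falls back (lid 0.3 to 0.65 kg; 2 to 4 N upward at the grip carry it).
- lid_grip (a point): pinch point of the black tongue at the lid's front edge: 182 mm in front of the hinge axis and 34 mm above it when shut; it turns with the lid. Tongue: 40 mm wide (y), 9 mm thick, 32 mm long, and points forward and up, 55 degrees above level, when the lid is shut (straight up at 35 degrees open). The point is mid-width, mid-thickness, 20 mm from its root; fingers fit on both faces.
- key_top (a point): middle of the top of the blue release key, 24 x 26 mm, on the front panel at the robot's right, at (-120, -70, 92) mm in the centrifuge's frame. Press it straight down: 2.5 N to start, 6 N at its stop 6 mm down; the catch lets go after about 4 mm; the key springs back. The lid's front edge is 20 mm behind it, its top 37 mm higher; the tongue rises 59 mm above the key.
- strut: new black gas strut with a thin steel rod, 197 x 15 x 15 mm, lying loose on the desk in front of the centrifuge, its length along its own y; origin under its middle
- vial_rack: wooden rack with three capped vials, 36 x 150 x 70 mm, loose on the desk left of the microscope; origin under its middle
- white_stand: tall grey microscope stand, fixed, always at the same place: it fills x 0.38 to 0.71, y -0.06 to 0.07 (focus knobs y -0.09 to 0.10 at x 0.45 to 0.52), up to z 0.44 m, between the arm's start and the centrifuge: pass over it or in front of it. Origin under its column.
- dish: covered petri dish with a green culture, 64 mm across, 15 mm high, loose on the desk behind the centrifuge at its left; origin under its middle
There are look-alikes about, which are no part of the job. What is meant by the dish is not black or orange, and is the larger of those in its own colour.

How it is judged:
On the way, in this order (a step that is already met when the one before it is completed fails the run):
1. the key has been pressed and the lid has sprung ajar (value of joint lid above 0.09 rad), for 0.1 s.
2. the lid has been raised to 60 degrees (within 5) and is held there by the fingers (value of joint lid between 0.96 and 1.134 rad and contact force between the fingers and centrifuge above 0.5 N), for 0.3 s.
At the end, for the whole second after the job is handed in: The lid stands at 60 degrees, within 5 degrees, at rest, held there by the robot's fingers and by nothing else; strut, vial rack and petri dish are within 30 mm of where they lay (all of step 2 and velocity of joint lid between -0.1 and 0.1 rad/s and contact force between centrifuge and strut below 0.1 N and contact force between centrifuge and vial_rack below 0.1 N and distance of each of strut, vial_rack, dish from where it was at the start of the episode below 0.03 m and contact force between centrifuge and dish below 0.1 N); the arm keeps its last pose, push and grip.
It fails at once if the lid slams: it falls faster than 2.5 rad/s (velocity of joint lid below -2.5 rad/s).
It fails at once if the strut, the vial rack or the petri dish is knocked away (30 mm) or the rack is tipped over (distance of any of strut, vial_rack, dish from where it was at the start of the episode above 0.03 m or angle between vial_rack's own z axis and vertical above 0.5 rad).
It also fails if it takes over 58 s, if anything falls off the work surface, if the arm or the gripper's body presses on something with over 40 N, if the wrist force passes 120 N, or if a joint passes its speed limit or range.

## Working session

There is one attempt and no reset: what is moved stays moved. The work goes in short steps, Python scripts to look and compute and a tool call to move; the robot and the scene stay as the last step left them, time stands still between calls to the robot, and variables do not carry over. Pictures are saved under pics/ and viewed, at most 10 in all, crops included, and the job is handed in when it is done.

Besides the shell and the picture viewer there is one more tool, called after ">>>" in YAML: its name, and indented under it one key for each argument. drive_tool: Moves the arm, as the interface text tells. Its arguments: {"type":"object","properties":{"deltas":{"type":"array"}},"required":["deltas"]}

```bash
ls; mkdir -p pics; cat > h.py <<'E'
import numpy as np, cv2
from plant import arm
from scipy.spatial.transform import Rotation as Ro
def K(s):
    f=200/np.tan(np.radians(s["vfov"])/2); return f
def ray(s,u,v):
    f=K(s); a=(u-s["cx"])/f; b=(v-s["cy"])/f
    x,y=a,b
    for _ in range(20):
        m=1+s["k1"]*(x*x+y*y); x,y=a/m,b/m
    R=np.array(s["R"]);t=np.array(s["t"])
    return -R.T@t, R.T@np.array([x,y,1.])
def onz(s,u,v,z):
    o,d=ray(s,u,v); return o+d*(z-o[2])/d[2]
def proj(s,X):
    p=np.array(s["R"])@np.array(X)+np.array(s["t"]); x,y=p[:2]/p[2]
    m=1+s["k1"]*(x*x+y*y); f=K(s); return np.array([s["cx"]+f*x*m,s["cy"]+f*y*m])
def save(s,n): cv2.imwrite("pics/"+n,cv2.cvtColor(s["image"],cv2.COLOR_RGB2BGR))
E
python3 - <<'E'
from h import *
for n in("scene","top"):
    s=arm.snapshot(n); save(s,n+"0.png"); o,d=ray(s,320,200); print(n,s["vfov"],s["k1"],s["cx"],s["cy"],o,d)
    import pickle; pickle.dump(s,open(n+".pkl","wb"))
print(arm.observe())
E
```

```text
pics
scene 47.74363541794888 -0.04017062323086586 318.0554672034468 189.7209833712475 [-0.04137285 -0.02085     1.05385966] [ 0.54295331 -0.03227121 -0.83946181]
top 49.09153687986897 -0.03406684367369378 323.23444253387254 199.49842457165877 [ 0.40991946 -0.02450857  1.12332806] [ 0.18383684  0.01535387 -0.98286527]
{'t': 0.1, 'q': array([-1.33717686,  0.53709214, -0.00442724,  1.53876257,  0.00258779,
        1.06732412, -0.07119551]), 'qd': array([-0.00141265, -0.00124554,  0.00102577, -0.00112067,  0.00145621,
       -0.00030268, -0.00078623]), 'effort': array([ 2.50611854e-03, -5.84559238e+01,  1.05185822e+00, -2.59772784e+01,
        1.26764752e-02,  4.57844173e-03, -1.54502821e-06]), 'ee_pos': array([0.19183201, 0.62048551, 0.25250424]), 'tool_rot': array([-3.14001618e+00,  1.11983146e-04,  2.84183377e+00]), 'contact_force': array([0.19467363, 0.16195169, 0.63835972]), 'torque': array([0.01998728, 0.01483435, 0.00312635]), 'finger_force': 0.0, 'gripper_width': 0.08581574145587896}
```

View pics/scene0.png

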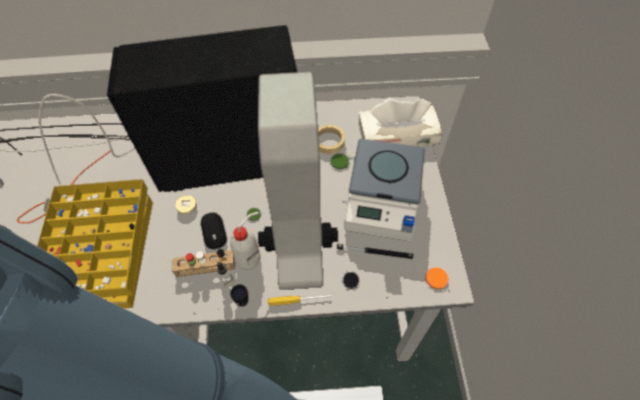

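View pics/top0.png

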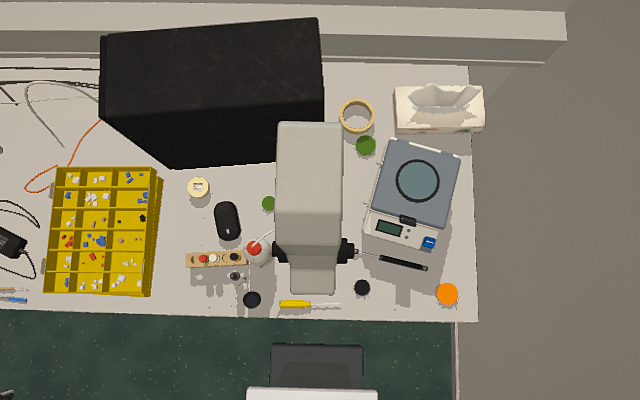

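The pictures show the centrifuge at the right: in top, key at about (429,242), tongue (407,221), strut (400,263), and the green dish at (365,145). Next I measure the blue key, the lid outline and the tongue.

```bash
python3 - <<'E'
from h import *
import pickle
S={n:pickle.load(open(n+".pkl","rb")) for n in("scene","top")}
rays=[]
for n,(x0,x1,y0,y1) in dict(scene=(330,440,130,265),top=(350,480,125,290)).items():
    s=S[n]; im=s["image"]; hsv=cv2.cvtColor(im,cv2.COLOR_RGB2HSV)
    m=cv2.inRange(hsv,(100,150,80),(125,255,255)); m2=np.zeros_like(m); m2[y0:y1,x0:x1]=m[y0:y1,x0:x1]
    c=max(cv2.findContours(m2,0,2)[0],key=cv2.contourArea); r=cv2.minAreaRect(c); print(n,"key",r, onz(s,*r[0],.092)); rays.append(ray(s,*r[0]))
    m=cv2.inRange(hsv,(95,30,60),(125,110,150)); m2=np.zeros_like(m); m2[y0:y1,x0:x1]=m[y0:y1,x0:x1]
    c=max(cv2.findContours(cv2.morphologyEx(m2,2,np.ones((3,3))),0,2)[0],key=cv2.contourArea); r=cv2.minAreaRect(c)
    b=cv2.boxPoints(r); P=np.array([onz(s,*p,.129) for p in b]); print("lid",b.round(1).tolist(),P.round(4).tolist(),np.linalg.norm(P[1]-P[0]),np.linalg.norm(P[2]-P[1]),P.mean(0))
    cv2.imwrite(f"pics/c_{n}.png",cv2.resize(cv2.cvtColor(im[y0:y1,x0:x1],cv2.COLOR_RGB2BGR),None,fx=4-(n=='top')*.4,fy=4-(n=='top')*.4,interpolation=2)) if n=='top' else 0
A=sum(np.eye(3)-np.outer(d,d)/(d@d) for o,d in rays); B=sum((np.eye(3)-np.outer(d,d)/(d@d))@o for o,d in rays)
print("key tri",np.linalg.solve(A,B))
E
```

```text
scene key ((408.0, 221.0), (8.0, 8.0), 90.0) [ 0.50345465 -0.26923183  0.092     ]Traceback (most recent call last):
  File "<stdin>", line 10, in <module>
ValueError: max() iterable argument is empty
```

```bash
cat > m.py <<'E'
from h import *
import pickle
S={n:pickle.load(open(n+".pkl","rb")) for n in("scene","top")}
rays=[]
for n,(x0,x1,y0,y1),lp in (("scene",(330,440,130,265),(360,185)),("top",(350,480,125,290),(390,190))):
    s=S[n]; im=s["image"]; hsv=cv2.cvtColor(im,cv2.COLOR_RGB2HSV)
    L=hsv[lp[1]-2:lp[1]+3,lp[0]-2:lp[0]+3].reshape(-1,3).mean(0); print("lidcol",L)
    def big(lo,hi):
        m=cv2.inRange(hsv,np.array(lo),np.array(hi)); m2=np.zeros_like(m); m2[y0:y1,x0:x1]=m[y0:y1,x0:x1]
        return max(cv2.findContours(m2,0,2)[0],key=cv2.contourArea)
    c=big((100,150,80),(125,255,255)); M=cv2.moments(c); p=(M['m10']/M['m00'],M['m01']/M['m00']); print(n,"key",p,onz(s,*p,.092)); rays.append(ray(s,*p))
    c=big((L-(12,25,30)).clip(0),(L+(12,25,30)).clip(0,255)); b=cv2.boxPoints(cv2.minAreaRect(c))
    P=np.array([onz(s,*p,.129) for p in b]); print("lid",b.round(1).tolist(),P.round(4).tolist(),np.linalg.norm(P[1]-P[0]),np.linalg.norm(P[2]-P[1]),P.mean(0))
    if n=="top": cv2.imwrite("pics/c_top.png",cv2.resize(cv2.cvtColor(im[y0:y1,x0:x1],cv2.COLOR_RGB2BGR),None,fx=3.6,fy=3.6,interpolation=2))
A=sum(np.eye(3)-np.outer(d,d)/(d@d) for o,d in rays); B=sum((np.eye(3)-np.outer(d,d)/(d@d))@o for o,d in rays)
print("key tri",np.linalg.solve(A,B))
E
python3 m.py
```

```text
lidcol [102.56  14.8  129.28]
scene key (407.8131313131313, 222.4848484848485) [ 0.49932439 -0.26802679  0.092     ]
lid [[349.5, 191.5], [356.5, 139.0], [425.70001220703125, 148.1999969482422], [418.79998779296875, 200.6999969482422]] [[0.5762, -0.1308, 0.129], [0.7438, -0.1674, 0.129], [0.6989, -0.3461, 0.129], [0.5371, -0.296, 0.129]] 0.1715373042376072 0.1842766469709286 [ 0.63900738 -0.23508442  0.129     ]
lidcol [100.32  13.36 132.04]
top key (428.80478821362794, 242.19521178637197) [ 0.50743884 -0.26719756  0.092     ]
lid [[370.20001220703125, 207.3000030517578], [390.1000061035156, 136.10000610351562], [463.3999938964844, 156.60000610351562], [443.5, 227.6999969482422]] [[0.5815, -0.125, 0.129], [0.7541, -0.1718, 0.129], [0.7077, -0.3447, 0.129], [0.5378, -0.2929, 0.129]] 0.17882452412285366 0.17906698794291104 [ 0.64529594 -0.23361597  0.129     ]
key tri [ 0.50907262 -0.27190016  0.07457383]
```

View pics/c_top.png

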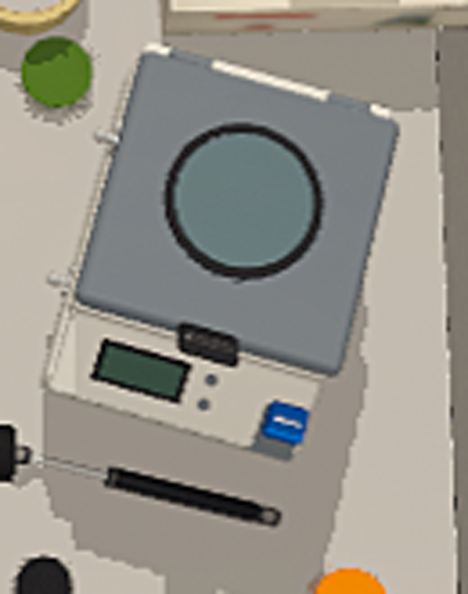

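The crop shows the tongue at about top pixel (408,220), the key at (429,242) and the strut in front. The lid edges give a yaw of about -15°, and key and lid agree on an origin near (0.642, -0.232). The tool always points down, so I'll press with shut fingers, then raise the lid with the tongue caged between the fingers. First I rise and turn so that the tool x and y axes line up with the centrifuge's y and x.

>>> drive_tool:
  deltas:
    - [[0,0,-1],0.079,1]
    - [[0,0,-1],0.079,1]
    - [[0,0,-1],0.079,1]
    - [[0,0,-1],0.079,0]
    - [[0,0,-1],0.079,0]
    - [[0,0,-1],0.079,0]
    - [[0,0,-1],0.079,0]
    - [[0,0,0],0.079,0]
    - [[0,0,0],0.079,0]
    - [[0,0,0],0.079,0]

```text
t: 0.93
ee_pos: [0.1919, 0.6211, 0.5336]
tool_rot: [3.141, -0.001, 1.595]
contact_force: [0.2, 0.7, -1.1]
gripper_width: 0.0008
finger_force: 0.0
```

```bash
cat > c.py <<'E'
from h import *
O=np.array([.642,-.232,0]); Rc=Ro.from_euler('z',-15,degrees=True).as_matrix()
def st():
    o=arm.observe(); p=o["ee_pos"]; print("t",round(o["t"],2),"ee",p.round(4),"rpy deg",np.degrees(o["tool_rot"]).round(2),"inC mm",((Rc.T@(p-O))*1000).round(1),"F_C",(Rc.T@o["contact_force"]).round(2),"w",round(o["gripper_width"],4),"ff",round(o["finger_force"],2)); return o
E
python3 - <<'E'
from c import *
import pickle
o=st()
for n,px in (("top",(407.8,220.3)),("scene",(384,197))):
    s=pickle.load(open(n+".pkl","rb")); print(n,Rc.T@(onz(s,*px,.145)-O),"pred",[proj(s,O+Rc@np.array(v)).round(1) for v in ([-.104,0,.152],[-.085,0,.127],[-.120,-.07,.092],[-.089,.09,.129],[-.089,-.09,.129])])
E
```

```text
t 0.93 ee [0.1919 0.6211 0.5336] rpy deg [ 1.7999e+02 -3.0000e-02  9.1380e+01] inC mm [-655.5  707.6  533.6] F_C [-0.    0.75 -1.08] w 0.0008 ff 0.0
top [-0.09423889 -0.00067537  0.145     ] pred [array([407. , 223.9]), array([407.1, 217.5]), array([429.4, 242. ]), array([368.9, 208.2]), array([444.9, 229.9])]
scene [-0.10069278 -0.00405011  0.145     ] pred [array([382.5, 196.3]), array([382.3, 195.5]), array([407.4, 219.4]), array([345.9, 190.7]), array([419.1, 202.2])]
```

>>> drive_tool:
  deltas:
    - [[0,0,0],0.079,0]
    - [[0,0,0],0.079,0]
    - [[0,0,0],0.024,0]
    - [[-0.69,0.67,0],0,0]
    - [[-0.69,0.67,0],0,0]
    - [[-0.69,0.67,0],0,0]
    - [[-0.69,0.67,0],0,0]
    - [[-0.69,0.67,0],0,0]
    - [[-0.69,0.67,0],0,0]
    - [[-0.69,0.67,0],0,0]

```text
t: 1.77
ee_pos: [0.3251, 0.3846, 0.533]
tool_rot: [-3.141, 0.0, 1.315]
contact_force: [0.4, 0.3, 0.4]
gripper_width: 0.0
finger_force: 0.0
```

>>> drive_tool:
  deltas:
    - [[-0.69,0.67,0],0,0]
    - [[-0.69,0.67,0],0,0]
    - [[-0.69,0.67,0],0,0]
    - [[-0.69,0.67,0],0,0]
    - [[-0.69,0.67,0],0,0]
    - [[-0.69,0.67,0],0,0]
    - [[-0.69,0.67,0],0,0]
    - [[-0.82,0.33,0],0,0]
    - [[-0.82,0.33,0],0,0]
    - [[-0.82,0.33,0],0,0]

```text
t: 2.6
ee_pos: [0.4704, 0.0451, 0.533]
tool_rot: [-3.141, 0.0, 1.315]
contact_force: [-0.4, 0.4, 0.4]
gripper_width: 0.0001
finger_force: 0.0
```

>>> drive_tool:
  deltas:
    - [[-0.82,0.33,0],0,0]
    - [[-0.82,0.33,0],0,0]
    - [[-0.82,0.33,0],0,0]
    - [[-0.82,0.33,0],0,0]
    - [[-0.82,0.33,0],0,0]
    - [[-0.82,0.33,0],0,0]
    - [[-0.82,0.33,0],0,0]
    - [[-0.82,0.33,0],0,0]
    - [[0,0,0],0,0]

```text
t: 3.35
ee_pos: [0.504, -0.2413, 0.5326]
tool_rot: [-3.141, 0.005, 1.304]
contact_force: [-0.8, -0.3, 0.1]
gripper_width: 0.0005
finger_force: 0.0
```

```bash
python3 -c "
from c import *
st()"
```

```text
t 3.35 ee [ 0.504  -0.2413  0.5326] rpy deg [-179.94    0.26   74.7 ] inC mm [-130.9  -44.7  532.6] F_C [-0.73 -0.5   0.07] w 0.0005 ff 0.0
```

>>> drive_tool:
  deltas:
    - [[-0.65,0.22,0],0,0]
    - [[0,0,0.9],0,0]
    - [[0,0,0.9],0,0]
    - [[0,0,0.9],0,0]
    - [[0,0,0.9],0,0]
    - [[0,0,0.9],0,0]
    - [[0,0,0.9],0,0]
    - [[0,0,0.9],0,0]
    - [[0,0,0.9],0,0]
    - [[0,0,0.9],0,0]

```text
t: 4.18
ee_pos: [0.508, -0.2605, 0.2074]
tool_rot: [-3.141, -0.0, 1.315]
contact_force: [-0.4, 0.2, -0.2]
gripper_width: 0.0002
finger_force: 0.0
```

>>> drive_tool:
  deltas:
    - [[0,0,0.5],0,0]
    - [[0,0,0],0,0]
    - [[0,0,0],0,0]

```text
t: 4.43
ee_pos: [0.5078, -0.2608, 0.1889]
tool_rot: [-3.139, 0.0, 1.315]
contact_force: [1.0, -1.0, 1.0]
gripper_width: 0.0002
finger_force: 0.0
```

```bash
python3 -c "
from c import *
st()
a=arm.snapshot('scene')['image'][130:280,320:450];b=arm.snapshot('top')['image'][130:280,350:480]
cv2.imwrite('pics/p1.png',cv2.resize(np.hstack([a,b])[...,::-1],None,fx=3,fy=3,interpolation=2))"
```

```text
t 4.43 ee [ 0.5078 -0.2608  0.1889] rpy deg [-1.7988e+02  1.0000e-02  7.5330e+01] inC mm [-122.2  -62.5  188.9] F_C [ 1.25 -0.71  1.02] w 0.0002 ff 0.0
```

View pics/p1.png

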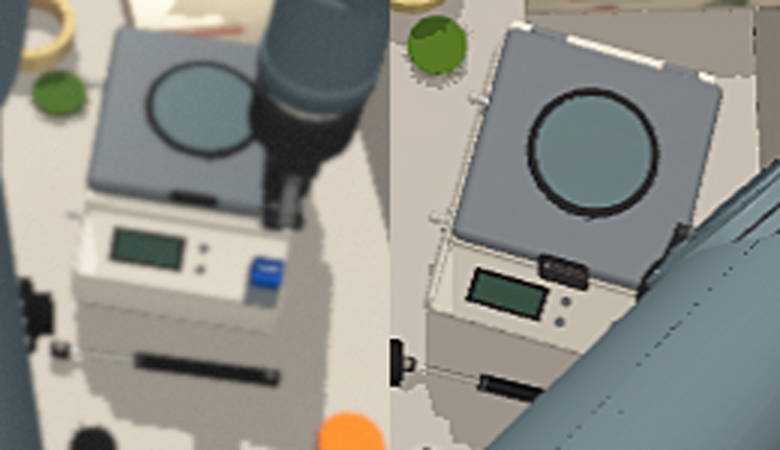

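The fingertips (scene pixel about (415,204)) stand above the key (408,221). I shift 9 mm right and descend to just above the key.

>>> drive_tool:
  deltas:
    - [[-0.22,0,0.4],0,0]
    - [[0,0,0.5],0,0]
    - [[0,0,0.5],0,0]
    - [[0,0,0.2],0,0]
    - [[0,0,0],0,0]
    - [[0,0,0],0,0]

```text
t: 5.03
ee_pos: [0.5068, -0.2699, 0.1266]
tool_rot: [3.14, 0.0, 1.315]
contact_force: [0.4, 0.6, 0.4]
gripper_width: 0.0002
finger_force: 0.0
```

>>> drive_tool:
  deltas:
    - [[0,0,0.1],0,0]
    - [[0,0,0.1],0,0]
    - [[0,0,0],0,0]

```text
t: 5.28
ee_pos: [0.5063, -0.2693, 0.1174]
tool_rot: [3.141, -0.0, 1.315]
contact_force: [-0.4, 0.4, -0.4]
gripper_width: 0.0
finger_force: 0.0
```

```bash
python3 -c "
from c import *
st()"
```

```text
t 5.28 ee [ 0.5063 -0.2693  0.1174] rpy deg [ 1.7997e+02 -1.0000e-02  7.5360e+01] inC mm [-121.4  -71.2  117.4] F_C [-0.45  0.33 -0.41] w 0.0 ff 0.0
```

>>> drive_tool:
  deltas:
    - [[0,0,0.08],0,0]
    - [[0,0,0.05],0,0]
    - [[0,0,0.05],0,0]
    - [[0,0,0],0,0]

```text
t: 5.62
ee_pos: [0.504, -0.2691, 0.1099]
tool_rot: [-3.138, -0.001, 1.314]
contact_force: [-7.3, 3.1, 8.7]
gripper_width: 0.0004
finger_force: 2.5
```

>>> drive_tool:
  deltas:
    - [[0,0,0.03],0,0]
    - [[0,0,0.03],0,0]
    - [[0,0,0],0,0]

```text
t: 5.87
ee_pos: [0.5034, -0.2689, 0.1081]
tool_rot: [-3.137, -0.002, 1.314]
contact_force: [-10.0, 5.0, 14.2]
gripper_width: -0.0004
finger_force: 5.4
```

```bash
python3 -c "
from c import *
st()
a=arm.snapshot('scene')['image'][130:280,320:450];b=arm.snapshot('top')['image'][130:280,350:480]
cv2.imwrite('pics/p2.png',cv2.resize(np.hstack([a,b])[...,::-1],None,fx=3,fy=3,interpolation=2))"
```

```text
t 5.87 ee [ 0.5034 -0.2689  0.1081] rpy deg [-1.7972e+02 -1.2000e-01  7.5290e+01] inC mm [-124.3  -71.5  108.1] F_C [-10.92   2.28  14.22] w -0.0004 ff 5.35
```

View pics/p2.png

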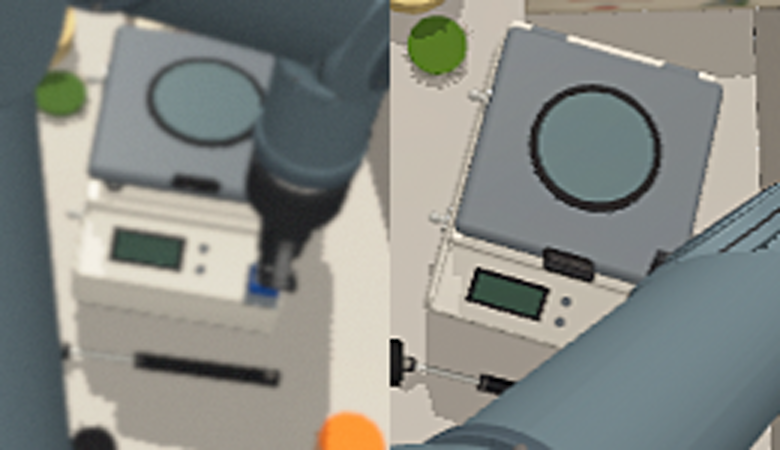

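The lid is ajar: its front edge has risen and the tongue has moved to about top pixel (539,218). The sideways push is the lid edge against the gripper, so I back off forward, then up.

>>> drive_tool:
  deltas:
    - [[0,-0.15,0],0,0]
    - [[0,-0.2,-0.1],0,0]
    - [[0,-0.3,-0.3],0,0]
    - [[0,-0.3,-0.5],0,0]
    - [[0,0,-0.7],0,0]
    - [[0,0,-0.7],0,0]
    - [[0,0,-0.7],0,0]
    - [[0,0,-0.7],0,0]
    - [[0,0,-0.3],0,0.5]
    - [[0,0,0],0,0.5]

```text
t: 6.8
ee_pos: [0.4703, -0.2606, 0.2702]
tool_rot: [3.137, -0.0, 1.315]
contact_force: [-0.1, -0.5, 0.1]
gripper_width: 0.0232
finger_force: 0.0
```

```bash
python3 -c "
from c import *
st()
import pickle
s=arm.snapshot('scene');t=arm.snapshot('top')
pickle.dump((s,t),open('aj.pkl','wb'))
a=s['image'][130:280,320:450];b=t['image'][130:280,350:480]
for th in (0,.05,.1,.14,.18):
  c,n=np.cos(th),np.sin(th)
  X=lambda f,h:O+Rc@np.array([.085-f*c+h*n,0,.108+f*n+h*c])
  # tip 12mm beyond grip ; root 20 before
  d=np.array([np.cos(np.radians(55)),np.sin(np.radians(55))])
  print(th,[ (proj(q,X(*(np.array([.182,.034])+k*d))) ).round(1) for q in (s,t) for k in (.012,-.02)])
cv2.imwrite('pics/p3.png',cv2.resize(np.hstack([a,b])[...,::-1],None,fx=3,fy=3,interpolation=2))"
```

```text
t 6.8 ee [ 0.4703 -0.2606  0.2702] rpy deg [179.73  -0.    75.34] inC mm [-158.4  -72.1  270.2] F_C [ 0.09 -0.53  0.14] w 0.0232 ff 0.0
0 [array([382.5, 196.3]), array([382.2, 196. ]), array([407. , 223.9]), array([406.9, 217.8])]
0.05 [array([383. , 193.2]), array([382.6, 193.7]), array([408.1, 222.3]), array([407.7, 216.8])]
0.1 [array([383.6, 190.1]), array([383.1, 191.3]), array([409.2, 220.5]), array([408.5, 215.6])]
0.14 [array([384.1, 187.4]), array([383.4, 189.2]), array([410.1, 218.9]), array([409.3, 214.5])]
0.18 [array([384.5, 184.7]), array([383.8, 187.1]), array([411.1, 217.1]), array([410. , 213.3])]
```

View pics/p3.png

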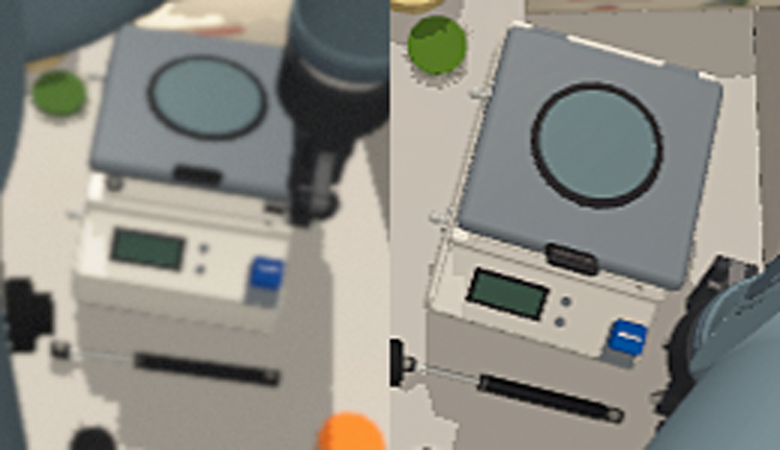

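The lid rests ajar at about 0.14: the tongue centre at top pixel (410.7,216.3) matches the prediction (409.7,216.7). Now I place the half-open jaws over the tongue.

>>> drive_tool:
  deltas:
    - [[0.88,0,0],0,0.5]
    - [[0.87,0,0],0,0.5]
    - [[0,0.8,0],0,0.5]
    - [[0,0.8,0],0,0.5]
    - [[0,0,0.4],0,0.5]
    - [[0,0,0.4],0,0.5]
    - [[0,0,0.4],0,0.5]
    - [[0,0,0.4],0,0.5]
    - [[0,0,0],0,0.5]
    - [[0,0,0],0,0.5]

```text
t: 7.73
ee_pos: [0.5476, -0.2079, 0.2019]
tool_rot: [-3.137, 0.0, 1.315]
contact_force: [-0.5, -0.8, 0.2]
gripper_width: 0.0426
finger_force: 0.0
```

```bash
python3 -c "
from c import *
st()"
```

```text
t 7.73 ee [ 0.5476 -0.2079  0.2019] rpy deg [-1.7977e+02  1.0000e-02  7.5320e+01] inC mm [-97.4  -1.2 201.9] F_C [-0.23 -0.9   0.2 ] w 0.0426 ff 0.0
```

```bash
python3 -c "
import numpy as np
k=np.linspace(-.02,.012,65); d=np.radians(55)
for deg in (8,15,20,25,30,35,40,45,50,55,60,62):
  th=np.radians(deg); c,n=np.cos(th),np.sin(th)
  f=.182+k*np.cos(d)+.0045*np.sin(d); h=.034+k*np.sin(d)-.0045*np.cos(d)
  x=.085-f*c+h*n; z=.108+f*n+h*c
  gx=.085-.182*c+.034*n; gz=.108+.182*n+.034*c
  tz=gz+.017; tip=tz-.019; m=z>=tip
  i=np.argmin(np.where(m,x,9)); print(deg,'grip',round(gx*1e3,1),round(gz*1e3,1),'TCPx',round((x[i]+.0213)*1e3,1),'TCPz',round(tz*1e3,1),'k',round(k[i]*1e3))
"
```

```text
8 grip -90.5 167.0 TCPx -78.7 TCPz 184.0 k 12
15 grip -82.0 187.9 TCPx -69.0 TCPz 204.9 k 12
20 grip -74.4 202.2 TCPx -60.5 TCPz 219.2 k 12
25 grip -65.6 215.7 TCPx -50.8 TCPz 232.7 k 12
30 grip -55.6 228.4 TCPx -39.8 TCPz 245.4 k 12
35 grip -44.6 240.2 TCPx -27.8 TCPz 257.2 k 3
40 grip -32.6 251.0 TCPx -15.9 TCPz 268.0 k -2
45 grip -19.7 260.7 TCPx -3.2 TCPz 277.7 k -2
50 grip -5.9 269.3 TCPx 10.2 TCPz 286.3 k -3
55 grip 8.5 276.6 TCPx 24.3 TCPz 293.6 k -3
60 grip 23.4 282.6 TCPx 39.0 TCPz 299.6 k -4
62 grip 29.6 284.7 TCPx 44.8 TCPz 301.7 k -5
```

>>> drive_tool:
  deltas:
    - [[0,0.1,0.2],0,0.5]
    - [[0,0,0.2],0,0.5]
    - [[0,0,0],0,0.5]

```text
t: 7.98
ee_pos: [0.5525, -0.2089, 0.1864]
tool_rot: [-3.14, -0.0, 1.315]
contact_force: [-2.0, 1.1, -0.7]
gripper_width: 0.0431
finger_force: 0.0
```

>>> drive_tool:
  deltas:
    - [[0,0.17,0],0,0.5]
    - [[0,0.17,0],0,0.5]
    - [[0,0.08,-0.16],0,0.5]
    - [[0,0.08,-0.16],0,0.5]
    - [[0,0.08,-0.16],0,0.5]
    - [[0,0,0],0,0.5]

```text
t: 8.48
ee_pos: [0.5756, -0.2152, 0.2084]
tool_rot: [3.142, -0.001, 1.315]
contact_force: [-3.9, 2.0, 0.1]
gripper_width: 0.043
finger_force: 2.0
```

```bash
python3 -c "
from c import *
st()
s=arm.snapshot('scene');t=arm.snapshot('top')
a=s['image'][110:280,320:450];b=t['image'][110:280,350:480]
cv2.imwrite('pics/p4.png',cv2.resize(np.hstack([a,b])[...,::-1],None,fx=3,fy=3,interpolation=2))"
```

```text
t 8.48 ee [ 0.5756 -0.2152  0.2084] rpy deg [ 1.800e+02 -4.000e-02  7.535e+01] inC mm [-68.5  -0.9 208.4] F_C [-4.32  0.89  0.1 ] w 0.043 ff 2.01
```

View pics/p4.png

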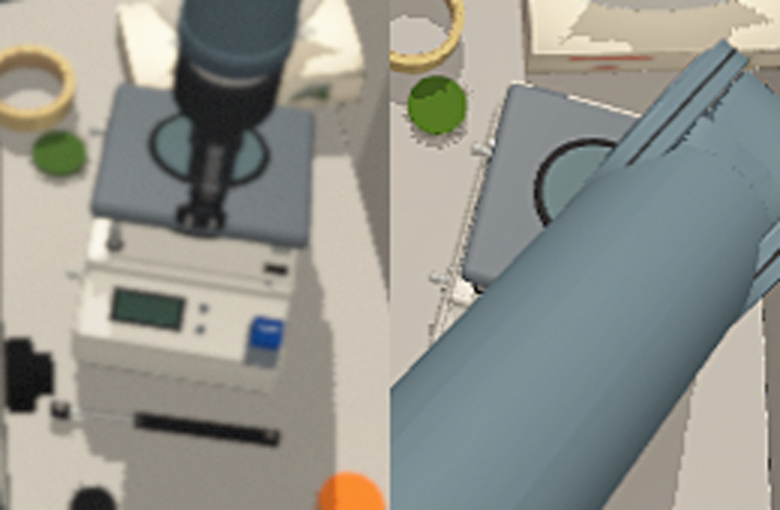

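The lid is lifted to about 15°, with the front finger against the tongue and 4 N of push. I follow the arc further.

>>> drive_tool:
  deltas:
    - [[0,0.11,-0.16],0,0.5]
    - [[0,0.11,-0.16],0,0.5]
    - [[0,0.11,-0.15],0,0.5]
    - [[0,0.11,-0.15],0,0.5]
    - [[0,0.15,-0.15],0,0.5]
    - [[0,0.15,-0.15],0,0.5]
    - [[0,0.15,-0.15],0,0.5]
    - [[0,0.15,-0.15],0,0.5]
    - [[0,0,0],0,0.5]

```text
t: 9.33
ee_pos: [0.6143, -0.2264, 0.2578]
tool_rot: [-3.139, -0.0, 1.314]
contact_force: [-4.4, 1.3, 4.3]
gripper_width: 0.0427
finger_force: 2.9
```

```bash
python3 -c "
from c import *
st()"
```

```text
t 9.33 ee [ 0.6143 -0.2264  0.2578] rpy deg [-1.7987e+02 -2.0000e-02  7.5270e+01] inC mm [-28.2  -1.7 257.8] F_C [-4.58  0.08  4.3 ] w 0.0427 ff 2.87
```

>>> drive_tool:
  deltas:
    - [[0,0.12,-0.12],0,0.5]
    - [[0,0.12,-0.11],0,0.5]
    - [[0,0.13,-0.1],0,0.5]
    - [[0,0.13,-0.1],0,0.5]
    - [[0,0.13,-0.09],0,0.5]
    - [[0,0.13,-0.09],0,0.5]
    - [[0,0.14,-0.08],0,0.5]
    - [[0,0.14,-0.08],0,0.5]
    - [[0,0.1,-0.06],0,0.5]
    - [[0,0,0],0,0.5]

```text
t: 10.17
ee_pos: [0.6604, -0.2386, 0.2914]
tool_rot: [3.139, 0.002, 1.315]
contact_force: [-5.8, 0.9, 6.9]
gripper_width: 0.0428
finger_force: 3.8
```

```bash
python3 -c "
from c import *
st()
s=arm.snapshot('scene');t=arm.snapshot('top')
a=s['image'][90:260,320:450];b=t['image'][90:260,350:480]
cv2.imwrite('pics/p5.png',cv2.resize(np.hstack([a,b])[...,::-1],None,fx=3,fy=3,interpolation=2))"
```

```text
t 10.17 ee [ 0.6604 -0.2386  0.2914] rpy deg [1.7984e+02 9.0000e-02 7.5320e+01] inC mm [ 19.5  -1.6 291.4] F_C [-5.84 -0.61  6.92] w 0.0428 ff 3.79
```

View pics/p5.png

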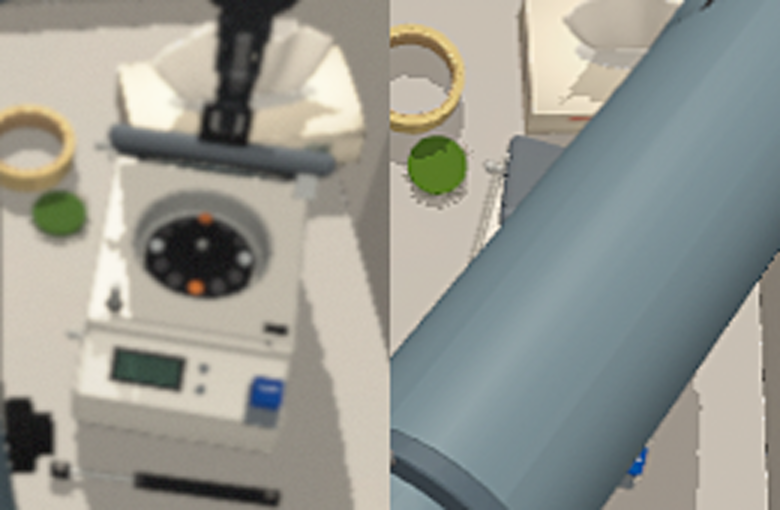

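The lid is near 55° and resting on the front finger. Its front edge shows in the scene picture as a bar from (357,136) to (431,143); I turn that into an angle.

```bash
cat > ang.py <<'E'
from c import *
def table(s):
  for deg in range(46,69,3):
    th=np.radians(deg); c,n=np.cos(th),np.sin(th)
    P=lambda f,h,y:proj(s,O+Rc@np.array([.085-f*c+h*n,y,.108+f*n+h*c])).round(1)
    print(deg,'low',P(.174,.003,.09),P(.174,.003,-.09),'top',P(.174,.021,.09),P(.174,.021,-.09))
E
python3 - <<'E'
from ang import *
s=arm.snapshot("scene"); table(s)
im=s["image"].astype(int)
for u in (365,373,415,423): print(u,[(v,im[v,u].tolist()) for v in range(126,154,2)])
E
```

```text
46 low [351.5 146.1] [428.8 157.4] top [352.6 138.5] [430.1 149.7]
49 low [352.  142.3] [429.4 153.5] top [353.2 134.6] [430.8 145.7]
52 low [352.6 138.4] [430.1 149.6] top [353.8 130.7] [431.4 141.8]
55 low [353.2 134.5] [430.7 145.6] top [354.4 126.9] [431.9 137.9]
58 low [353.8 130.7] [431.3 141.7] top [355.  123.2] [432.5 134. ]
61 low [354.4 126.9] [431.9 137.9] top [355.6 119.5] [433.  130.3]
64 low [355.  123.2] [432.4 134.1] top [356.3 115.9] [433.4 126.6]
67 low [355.7 119.6] [432.9 130.3] top [356.9 112.4] [433.9 123. ]
365 [(126, [252, 248, 231]), (128, [252, 248, 232]), (130, [250, 244, 226]), (132, [203, 193, 174]), (134, [113, 118, 122]), (136, [91, 97, 100]), (138, [73, 76, 80]), (140, [51, 53, 56]), (142, [112, 109, 102]), (144, [197, 190, 174]), (146, [192, 185, 170]), (148, [192, 183, 170]), (150, [191, 184, 168]), (152, [191, 184, 169])]
373 [(126, [252, 250, 236]), (128, [252, 249, 232]), (130, [252, 248, 230]), (132, [246, 239, 220]), (134, [144, 145, 140]), (136, [100, 106, 109]), (138, [83, 88, 92]), (140, [59, 63, 65]), (142, [58, 59, 57]), (144, [124, 121, 113]), (146, [187, 180, 166]), (148, [192, 185, 170]), (150, [191, 183, 169]), (152, [190, 184, 168])]
415 [(126, [212, 198, 172]), (128, [211, 196, 168]), (130, [206, 192, 167]), (132, [203, 189, 163]), (134, [198, 185, 159]), (136, [188, 176, 152]), (138, [178, 168, 148]), (140, [120, 125, 123]), (142, [100, 107, 110]), (144, [83, 87, 91]), (146, [63, 66, 69]), (148, [44, 47, 46]), (150, [110, 107, 103]), (152, [185, 179, 164])]
423 [(126, [208, 194, 168]), (128, [209, 195, 168]), (130, [239, 230, 205]), (132, [246, 238, 218]), (134, [231, 222, 195]), (136, [181, 170, 147]), (138, [138, 139, 125]), (140, [110, 113, 109]), (142, [106, 112, 114]), (144, [94, 99, 102]), (146, [78, 82, 84]), (148, [108, 110, 107]), (150, [162, 163, 154]), (152, [164, 165, 157])]
```

The edge gives about 52°, and the TCP position gives about 53°. I raise by about 7.5° more.

>>> drive_tool:
  deltas:
    - [[0,0.11,-0.05],0,0.5]
    - [[0,0.11,-0.05],0,0.5]
    - [[0,0.11,-0.05],0,0.5]
    - [[0,0.11,-0.04],0,0.5]
    - [[0,0.1,-0.04],0,0.5]
    - [[0,0,0],0,0.5]
    - [[0,0,0],0,0.5]
    - [[0,0,0],0,0.5]
    - [[0,0,0],0,0.5]

```text
t: 11.07
ee_pos: [0.6809, -0.244, 0.3002]
tool_rot: [3.139, 0.002, 1.315]
contact_force: [-3.5, -0.4, 6.1]
gripper_width: 0.0424
finger_force: 2.8
```

```bash
python3 - <<'E'
from ang import *
st(); s=arm.snapshot("scene"); st()
g=cv2.cvtColor(s["image"],6).astype(int)
for u in (365,373,415,423): print(u,[(v,g[v,u]) for v in range(112,150,2)])
b=s['image'][80:250,300:450]
cv2.imwrite('pics/p6.png',cv2.resize(b[...,::-1],None,fx=3.5,fy=3.5,interpolation=2))
E
```

```text
t 11.07 ee [ 0.6809 -0.244   0.3002] rpy deg [1.7985e+02 9.0000e-02 7.5320e+01] inC mm [ 40.7  -1.5 300.2] F_C [-3.26 -1.28  6.09] w 0.0424 ff 2.8
t 11.12 ee [ 0.6809 -0.2439  0.3002] rpy deg [1.7985e+02 9.0000e-02 7.5320e+01] inC mm [ 40.7  -1.5 300.2] F_C [-3.02 -1.27  5.92] w 0.0428 ff 2.8
365 [(112, np.int64(236)), (114, np.int64(239)), (116, np.int64(242)), (118, np.int64(243)), (120, np.int64(245)), (122, np.int64(224)), (124, np.int64(127)), (126, np.int64(105)), (128, np.int64(85)), (130, np.int64(62)), (132, np.int64(54)), (134, np.int64(55)), (136, np.int64(51)), (138, np.int64(51)), (140, np.int64(54)), (142, np.int64(92)), (144, np.int64(169)), (146, np.int64(181)), (148, np.int64(180))]
373 [(112, np.int64(197)), (114, np.int64(193)), (116, np.int64(227)), (118, np.int64(245)), (120, np.int64(247)), (122, np.int64(244)), (124, np.int64(177)), (126, np.int64(114)), (128, np.int64(96)), (130, np.int64(77)), (132, np.int64(55)), (134, np.int64(53)), (136, np.int64(52)), (138, np.int64(100)), (140, np.int64(103)), (142, np.int64(84)), (144, np.int64(111)), (146, np.int64(176
[... 160 characters left out ...]
), (124, np.int64(179)), (126, np.int64(195)), (128, np.int64(189)), (130, np.int64(138)), (132, np.int64(114)), (134, np.int64(97)), (136, np.int64(74)), (138, np.int64(56)), (140, np.int64(54)), (142, np.int64(39)), (144, np.int64(68)), (146, np.int64(71)), (148, np.int64(49))]
423 [(112, np.int64(197)), (114, np.int64(190)), (116, np.int64(227)), (118, np.int64(235)), (120, np.int64(215)), (122, np.int64(228)), (124, np.int64(201)), (126, np.int64(189)), (128, np.int64(189)), (130, np.int64(190)), (132, np.int64(129)), (134, np.int64(105)), (136, np.int64(87)), (138, np.int64(71)), (140, np.int64(134)), (142, np.int64(156)), (144, np.int64(154)), (146, np.int64(152)), (148, np.int64(94))]
```

View pics/p6.png

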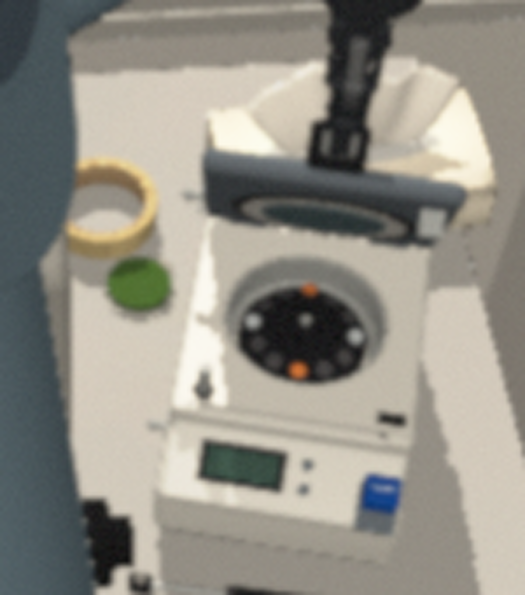

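The picture shows the lid standing on the finger, with its top edge at (365,123) and (415,130), which gives about 59.5°. I hold briefly, check that it is steady, and hand in.

>>> drive_tool:
  deltas:
    - [[0,0,0],0,0.5]
    - [[0,0,0],0,0.5]
    - [[0,0,0],0,0.5]
    - [[0,0,0],0,0.5]
    - [[0,0,0],0,0.5]
    - [[0,0,0],0,0.5]

```text
t: 11.62
ee_pos: [0.6809, -0.2439, 0.3002]
tool_rot: [3.139, 0.002, 1.315]
contact_force: [-2.6, 0.8, 5.4]
gripper_width: 0.043
finger_force: 2.8
```

```bash
python3 - <<'E'
from ang import *
st(); g=cv2.cvtColor(arm.snapshot("scene")["image"],6).astype(int)
for u in (365,415): print(u,g[118:136:2,u])
print(arm.finish_job())
E
```

```text
t 11.62 ee [ 0.6809 -0.2439  0.3002] rpy deg [1.7985e+02 9.0000e-02 7.5320e+01] inC mm [ 40.7  -1.4 300.2] F_C [-2.67  0.07  5.43] w 0.043 ff 2.79
365 [244 244 224 128 106  84  61  53  55]
415 [188 182 173 181 194 188 137 112  96]
the job is handed in; nothing more can be done
None
```

I pressed the key, the lid sprang ajar, and the fingers now hold it steady at about 60° (59.5° measured from the camera); the job is handed in, with no verdict returned, and nothing touched the strut, rack or dish as far as I could see.

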